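# Hold a reference cell in the photometer beam

## Robot

A 6-joint arm with a two-finger parallel gripper is mounted at the origin on the work surface; the furniture and walls round the work are solid. World frame = base frame: x ahead of the robot, y to its left, z up, the work surface at z = 0. Lengths are in m, angles in degrees, forces in N, time in s.
With the tool pointing down it reaches from about 0.375 to 0.9 m from the base axis. Payload 3.1 kg.
Tool frame: the origin (TCP) lies on the centre line of the jaws, within the pads' length; the fingertips stand 17 mm ahead of it and the grasp point (between the pads) lies 2 mm behind it; z points along the fingers, y is the line along which they close (so a half turn about z gives the same grasp; the last joint's range is limited). The gripper opens to 87 mm and grips with 3 to 60 N. Pads are 19 mm wide; open, the fingers measure 117 mm over their backs; the gripper's body (75 mm by 190 mm) begins 51 mm behind the grasp point.
Start: joints at [66.721, 30.224, 82.088, -0, 67.689, -10.227], TCP at [0.141, 0.609, 0.24] pointing down, gripper open.
Joint ranges: [-176.69, 176.69], [-43.24, 126.21], [12.49, 139.97], [-82, 262], [0, 151.66], [-163.58, 163.58]. Speed limits (degrees/s): [159.86, 159.86, 180, 180, 180, 180].

## Interface

Orientations are given as a 3x3 rotation matrix whose columns are the frame's x, y, z axes.
In Python, from rig import bot, imaging, finder gives the robot as it stands. The module is installed in compiled form; this text tells all that it offers.
- The arm moves only by the tool play_rows, never from a script. Its argument "motion" is a list that holds one entry, the list of rows, each a list of 6 numbers: the shift along the tool's x, y, z in m, then the turn, a rotation vector about the tool's x, y, z in degrees. In form: [[[dx, dy, dz, wx, wy, wz], ...]]. A call has 1 to 8 rows; each row is the pose to reach, as a shift and turn from the pose commanded when the call began, along the tool's axes at that moment; what a row does not reach only later rows make up. A row lasts 1/12 s, in which the tool goes at most 41.7 mm and 7.16 degrees, less where a joint would pass 70% of its speed; a pose out of reach is approached as far as the arm can. A call with a gripper value outside its range is refused whole. "fingers" is the finger opening in m, from 0 to 0.087, set as the call begins (left out, the last holds). The fingers move at their own pace and stop on an object; the grip force is fixed at half the most. Time passes only in rows, so rows that repeat a pose let the fingers close. It gives the time, the measured TCP pose, the force, the opening and the grip force at its end, in the units of the state.
- bot.read_state(): the state, without advancing time (a new reading comes with each control period).
- imaging.capture(name): name is "scene" or "top" or "wrist"; returns a dict with "frame" (480x640x3 uint8, red, green, blue), "camera_matrix" (3x3 intrinsics, pixels), "k1" (the pictures are not rectified: a ray, as slopes to the right and down, at radius r is drawn at 1 + k1 r^2 times it, then the intrinsics apply), "R" (3x3) and "t" (3): a world point X has camera coordinates R X + t. Camera axes: x right, y down, z forward; pixel columns grow to the right and rows downward; lengths in m; the calibration is good to about 2 mm. A picture is of the moment at which its call begins. There is no depth.
- bot.hand_in(): hands the job in; it is judged then, once.
Trained networks look in the newest picture that a camera, given by its name, has taken for a name from the list of things; names that differ only in an ending like _2 or _b are one class to them, and where a whole thing is asked for, a point or a joint stands for the part that bears it (a point fixed in the world has none). Each returns a list of dicts, best first, with "confidence" (0 to 1); they miss things now and then, are a little off and sometimes report something else, mostly with a low value. They report only what shows in the picture. A call takes as long as a camera call. They do not tell look-alikes from the thing itself.
- finder.recognise(camera, name): "at" ([x, y, z] in m, in world coordinates, good to about 4 mm: the middle of the surface that is visible of it).
- finder.outline_of(camera, name): "pixels" (480x640 bool, what is visible of it).
The state is a dict: "time_s": time; "joint_positions": joint angles; "qvel": joint speeds; "tau": joint torques, N m; "position": TCP position; "tcp_rot": TCP orientation; "force": force on the tool from outside, world axes, zero at the start; "moment": the same for the moment, N m; "opening": opening from 0.0 (shut) to 1.0 (fully open); "grasp_force": force on a finger pad.
Only numpy, scipy, OpenCV 4.12 (cv2) and the standard library are available. Lean on these libraries where they do the work, as an engineer would, in place of code of your own. Each camera call takes 0.05 s, during which the arm holds its last target. There are 200 camera calls.

## Task

The photometer is due its check against the green sealed reference cell: flip the bay cover right over on to the detector head, take the green cell out of the rack by its two frosted faces only (no finger on a clear window), and hold it upright in the open bay so that the beam passes squarely through the middle of both windows. It is not set down: finish still gripping it, hanging still in the beam. The glass must not touch the photometer at any time, and the other two cells, the carton of wipes and the beaker stay where they are.

Things in the scene. Friction and masses are not known exactly. Their poses are not given: they have to be found in the camera images.
- photometer: Fixed bench photometer. Base plate 92 (x) x 216 (y) mm, top 22 mm above the bench. Dark lamp head at y -104 to -35 mm, white detector head with display at y 35 to 110; both x -42 to 42, tops 84 mm high. Between them the sample bay, open front and rear; low black lips (34 mm high) at x = +-40. Origin: on the bench under the bay's middle; x to the rear, y along the beam, lamp to detector, z up.
- beam_mid (a point): Middle of the light beam and of the bay, 56 mm above the bench; axes as the photometer's. The beam, about 5 mm thick, runs along y between two lens barrels 28 mm in diameter, whose faces stand 29 mm either side of this point.
- cover (a joint): Angle of the bay cover, rad: 0 closed over the bay, 3.1 folded right over on the detector head (its stop). Past upright (1.57) it sinks by its own weight, damped; before that it falls shut. Under 1 N at the handle moves it. The cover is a white tray, 88 (x) x 73 mm, black inside, with 16 mm skirts at front and rear; open, it reaches 106 mm above the bench.
- cover_handle (a point): Middle of the cover's handle: a black sleeve 10 mm in diameter, 31 mm long, along the photometer's x, jutting out at the front near the cover's free edge, 18 mm ahead of it; closed, it is 88 mm above the bench with nothing beneath. It swings up and over towards +y on a 64 mm radius about the hinge. It can turn between the fingers, so the tool may stay pointing down.
- cover_hinge (a point): On the cover's hinge axis, which is parallel to the photometer's x; 37 mm to the +y side of the bay's middle, 88 mm above the bench.
- cell_rack: White rack, fixed, 34 (x) x 176 (y) mm, top 28 mm above the bench. Three pockets in a row along its y, 58 mm apart, 14 mm deep, 1 mm clear of a cell on every side; each holds one cell, in any order, the cell's y along the rack's y. Origin: centre of its underside, on the bench.
- green_cell: Sealed glass cell, green filling, about 60 g: 16 mm thick (x), 44 mm long (y), 50 mm high, topped by a green stopper 11 x 26 x 6 mm. The two large faces (normals +-x) are frosted, for gripping; the two narrow ends (normals +-y) are the clear windows. Origin: centre of the underside, 14 mm above the bench in the rack, where 36 mm of glass stand above the rack's top; z up.
- green_centre (a point): Middle of the measuring area: on the green cell's axis, 18 mm above its underside. This point belongs on beam_mid, with the cell's y along the beam, either way round. Grip above it, on the upper half of the frosted faces, so the fingers stay out of the beam and clear of the lens barrels.
- green_windows: The two clear windows of the green cell, glass plates 1.5 mm thick closing its ends at y = +-22 mm. Same origin and axes as the cell. Fingers must not touch them.
- amber_cell: Cell of the same form with amber filling and stopper, in another pocket of the rack. Stays there.
- blue_cell: Cell of the same form with blue filling and stopper, in another pocket of the rack. Stays there.
- wipes: Small orange and white carton of lens wipes, 45 x 58 x 20 mm, loose on the bench. Stays. Origin: centre of its underside.
- beaker_a: Small glass beaker with pink contents, 52 mm wide, 66 mm high, loose on the bench. Stays. Origin: centre of its underside.
Mind the look-alikes: they are no part of the job. What is meant by the cell_rack is not orange, and is the smaller of those in its own colour.

How it is judged (in metres and radians):
On the way, in this order (a step that is already met when the one before it is completed fails the run):
1. the cover is folded right over on to the detector head (value of joint cover above 2.8 rad), for 0.2 s.
2. the green cell is lifted clear of the rack between the fingers (z of green_cell in the frame of cell_rack above 0.032 m and contact force between the fingers and green_cell above 1 N), for 0.2 s.
At the end, for the whole second after the job is handed in: Cover over on the detector head (joint > 2.8). Green cell held still in the fingers, touching nothing else; green_centre within 4 mm (x), 6 mm (y), 5 mm (z) of beam_mid in the photometer's axes, cell y within 0.1 rad of the beam, upright within 0.1 rad. Other cells in the rack, beaker upright (value of joint cover above 2.8 rad and x of green_centre in the frame of beam_mid between -0.004 and 0.004 m and y of green_centre in the frame of beam_mid between -0.006 and 0.006 m and z of green_centre in the frame of beam_mid between -0.005 and 0.005 m and angle between green_cell's own z axis and vertical below 0.1 rad and angle between the y axis of green_cell and the y axis of photometer, either way round below 0.1 rad and contact force between the fingers and green_cell above 1 N and contact force between green_cell and photometer below 0.1 N and linear speed of green_cell below 0.01 m/s and angular speed of green_cell below 0.1 rad/s and z of each of amber_cell, blue_cell in the frame of cell_rack below 0.02 m and angle between each of amber_cell, blue_cell, beaker_a's own z axis and vertical below 0.15 rad); the arm keeps its last pose, push and grip.
It fails at once if a finger touches a clear window of the green cell (contact force between the fingers and green_windows above 0.5 N).
It fails at once if the green cell touches the photometer or its cover (contact force between green_cell and photometer above 0.5 N).
It fails at once if another cell, the carton of wipes or the beaker is moved more than 15 mm (distance of any of amber_cell, blue_cell, wipes, beaker_a from where it was at the start of the episode above 0.015 m).
It also fails if it takes over 51 s, if anything falls off the work surface, if the arm or the gripper's body presses on something with over 40 N, if the wrist force passes 120 N, or if a joint passes its speed limit or range.

## Working session

There is one attempt and no reset: what is moved stays moved. The work goes in short steps, Python scripts to look and compute and a tool call to move; the robot and the scene stay as the last step left them, time stands still between calls to the robot, and variables do not carry over. Pictures are saved under pics/ and viewed, at most 11 in all, crops included, and the job is handed in when it is done.

Besides the shell and the picture viewer there is one more tool, called after "Request:" in YAML: its name, and indented under it one key for each argument. play_rows: Moves the arm, as the interface text tells. Its arguments: {"type":"object","properties":{"motion":{"type":"array"},"fingers":{"type":"number"}},"required":["motion"]}

```bash
mkdir -p pics
cat > h.py <<'E'
import numpy as np, cv2
from rig import bot, imaging, finder
def cap(n,f=None):
    c=imaging.capture(n)
    if f: cv2.imwrite('pics/'+f,cv2.cvtColor(c['frame'],cv2.COLOR_RGB2BGR))
    return c
def D(c): return np.array([c['k1'],0,0,0,0],float)
def proj(c,X):
    R=np.array(c['R'],float);t=np.array(c['t'],float)
    return cv2.projectPoints(np.atleast_2d(np.array(X,float)),cv2.Rodrigues(R)[0],t,np.array(c['camera_matrix'],float),D(c))[0][:,0]
def onz(c,uv,z):
    p=cv2.undistortPoints(np.array(uv,float).reshape(-1,1,2),np.array(c['camera_matrix'],float),D(c))[:,0]
    R=np.array(c['R'],float);t=np.array(c['t'],float);C=-R.T@t
    d=np.c_[p,np.ones(len(p))]@R
    return C+d*((z-C[2])/d[:,2])[:,None]
E
python3 - <<'E'
from h import *
np.set_printoptions(precision=4,suppress=True)
for n in ('scene','top'):
    c=cap(n,n+'0.png')
    print(n,'cam',-np.array(c['R']).T@c['t'])
    for k in ('photometer','cover_handle','cell_rack','green_cell','amber_cell','blue_cell','wipes','beaker_a'):
        for r in finder.recognise(n,k)[:4]:
            print(k,round(r['confidence'],2),np.array(r['at']),proj(c,r['at'])[0].round())
s=bot.read_state();print(s['time_s'],s['position'],s['tcp_rot'],s['opening'],s['force'])
E
```

```text
scene cam [-0.2241  0.5458  0.4378]
cover_handle 0.91 [ 0.4756 -0.1412  0.092 ] [411. 213.]
cell_rack 0.86 [0.4881 0.2548 0.0271] [253. 274.]
cell_rack 0.8 [0.2734 0.3302 0.0311] [264. 342.]
cell_rack 0.59 [0.3507 0.0704 0.0214] [370. 284.]
green_cell 0.79 [0.4918 0.247  0.0509] [256. 262.]
amber_cell 0.96 [0.5083 0.306  0.0504] [224. 265.]
amber_cell 0.49 [0.4807 0.1947 0.0493] [282. 259.]
blue_cell 0.68 [0.4805 0.1949 0.051 ] [282. 258.]
wipes 0.73 [0.6304 0.2496 0.0228] [230. 249.]
beaker_a 0.89 [0.5814 0.4117 0.0432] [161. 265.]
beaker_a 0.34 [ 0.4623 -0.1055  0.0592] [402. 231.]
top cam [0.3076 0.0774 1.1283]
photometer 0.83 [ 0.4915 -0.1333  0.0853] [430. 226.]
cover_handle 0.94 [ 0.4928 -0.1405  0.0952] [435. 224.]
cover_handle 0.53 [ 0.4886 -0.1353  0.084 ] [431. 227.]
cell_rack 0.79 [0.3563 0.0667 0.0248] [339. 290.]
cell_rack 0.74 [0.4951 0.2367 0.0289] [265. 230.]
cell_rack 0.68 [ 0.4943 -0.1396  0.092 ] [434. 224.]
cell_rack 0.64 [0.2884 0.3132 0.0396] [229. 320.]
green_cell 0.69 [0.4951 0.2485 0.0668] [257. 227.]
amber_cell 0.69 [0.509  0.2977 0.0606] [236. 221.]
amber_cell 0.47 [ 0.4924 -0.135   0.0845] [431. 226.]
amber_cell 0.36 [0.4933 0.2366 0.0317] [265. 230.]
blue_cell 0.68 [0.4811 0.1881 0.0663] [284. 233.]
wipes 0.57 [0.6271 0.255  0.0239] [258. 175.]
beaker_a 0.89 [0.5976 0.4123 0.0358] [191. 187.]
0.9 [0.1411 0.6088 0.2396] [[-0.9742  0.2258  0.    ]
 [ 0.2258  0.9742  0.    ]
 [ 0.      0.     -1.    ]] 0.9993927081096555 [-0.3869  0.3367  0.2604]
```

Run:
```python
import cv2
i=cv2.imread('pics/top0.png')[130:370,140:500]
cv2.imwrite('pics/top0c.png',cv2.resize(i,None,fx=2.2,fy=2.2,interpolation=cv2.INTER_CUBIC))
```

```text
(no output)
```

View pics/scene0.png

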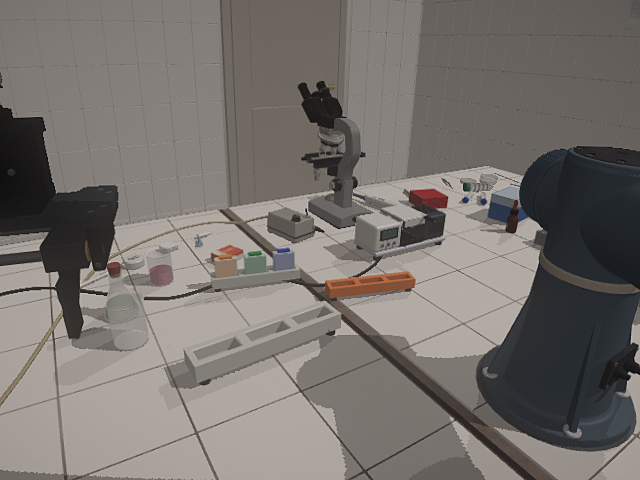

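View pics/top0c.png

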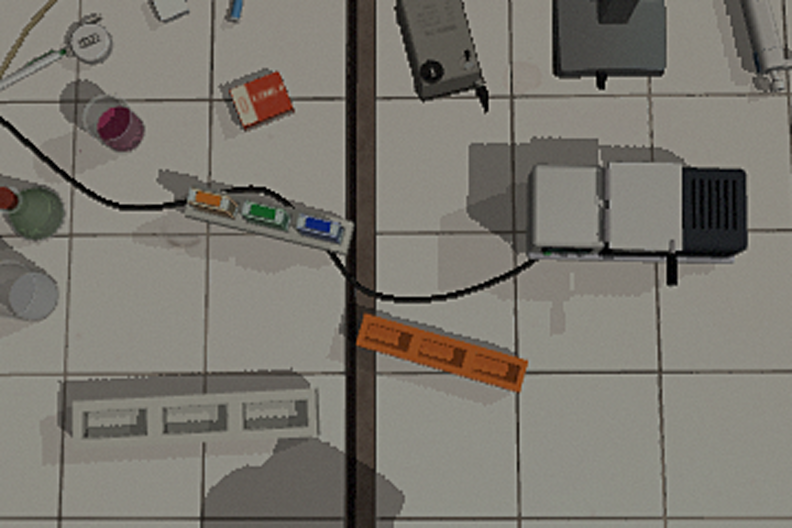

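The small white rack (scene 256,278) holds the cells: amber (226,265), green (255,262) and blue (283,259). The larger white rack (264,342) and the orange one (370,284) are empty look-alikes, and the green bottle (125,310) isn't a cell. The photometer is at (400,230) with its cover closed and the handle at the front, top view crop (672,268). I'll go over the rack first for the close check.

```bash
cat >> h.py <<'E'
from scipy.spatial.transform import Rotation as Ro
np.set_printoptions(precision=4,suppress=True)
def mv(p,az,R0=None,p0=None):
    "shift and turn (tool axes) from the present pose to p, pointing down, tool y at azimuth az"
    s=bot.read_state();R=np.array(s['tcp_rot']);a=np.radians(az)
    y=np.array([np.cos(a),np.sin(a),0]);z=np.array([0,0,-1.]);T=np.c_[np.cross(y,z),y,z]
    print('t',s['time_s'],'shift',R.T@(np.array(p)-s['position']),'turn',Ro.from_matrix(R.T@T).as_rotvec(degrees=True))
E
python3 - <<'E'
from h import *
c=cap('wrist');print(np.array(bot.read_state()['tcp_rot']).T@(-np.array(c['R']).T@c['t']-bot.read_state()['position']), np.array(c['R'])@np.array(bot.read_state()['tcp_rot']),c['camera_matrix'],c['k1'])
mv([0.44,0.25,0.26],90)
E
```

```text
[ 0.0766 -0.0006 -0.1452] [[-0.0013  1.      0.0003]
 [-0.9595 -0.0012 -0.2817]
 [-0.2817 -0.0006  0.9595]] [[399.5043   0.     318.9359]
 [  0.     399.5043 241.0523]
 [  0.       0.       1.    ]] 8.844255107189214e-05
t 0.95 shift [-0.3722 -0.2821 -0.0204] turn [  0.0023   0.0001 -13.0513]
```

Request:
play_rows:
  motion:
    - [[-0.372,-0.282,-0.02,0,0,-13.05],[-0.372,-0.282,-0.02,0,0,-13.05],[-0.372,-0.282,-0.02,0,0,-13.05],[-0.372,-0.282,-0.02,0,0,-13.05],[-0.372,-0.282,-0.02,0,0,-13.05],[-0.372,-0.282,-0.02,0,0,-13.05],[-0.372,-0.282,-0.02,0,0,-13.05],[-0.372,-0.282,-0.02,0,0,-13.05]]

```text
time_s: 1.62
position: [0.3546, 0.3521, 0.2542]
tcp_rot: [[-1.0, -0.0, 0.001], [-0.0, 1.0, 0.0], [-0.001, 0.0, -1.0]]
force: [0.1, 1.5, -0.4]
opening: 0.996
grasp_force: 0.0
```

Request:
play_rows:
  motion:
    - [[-0.058,-0.111,-0.003,0,0,0],[-0.075,-0.145,-0.004,0,0,0],[-0.088,-0.166,-0.005,0,0,0],[-0.088,-0.166,-0.005,0,0,0],[-0.088,-0.166,-0.005,0,0,0]]

```text
time_s: 2.03
position: [0.444, 0.1841, 0.2593]
tcp_rot: [[-1.0, 0.003, 0.003], [0.003, 1.0, -0.001], [-0.003, -0.001, -1.0]]
force: [0.2, 0.8, -0.3]
opening: 1.0
grasp_force: 0.0
```

Run:
```python
from h import *
mv([0.44,0.25,0.26],90)
c=cap('wrist','w1.png')
for k in ('cell_rack','green_cell','amber_cell','blue_cell'):
    for r in finder.recognise('wrist',k)[:2]: print(k,round(r['confidence'],2),np.array(r['at']),proj(c,r['at'])[0].round())
mv([0.42,-0.13,0.26],90)
```

```text
t 2.0333 shift [ 0.0042  0.0659 -0.0008] turn [-0.0636  0.1435 -0.1632]
cell_rack 0.89 [0.2917 0.3055 0.0397] [468.  27.]
cell_rack 0.82 [0.3565 0.0609 0.0285] [182. 111.]
green_cell 0.73 [0.4963 0.2438 0.0625] [386. 270.]
amber_cell 0.75 [0.5084 0.3033 0.0597] [449. 281.]
blue_cell 0.68 [0.4829 0.1865 0.0621] [323. 257.]
t 2.2833 shift [ 0.021  -0.318  -0.0014] turn [ 0.027  -0.0409 -0.0188]
```

View pics/w1.png

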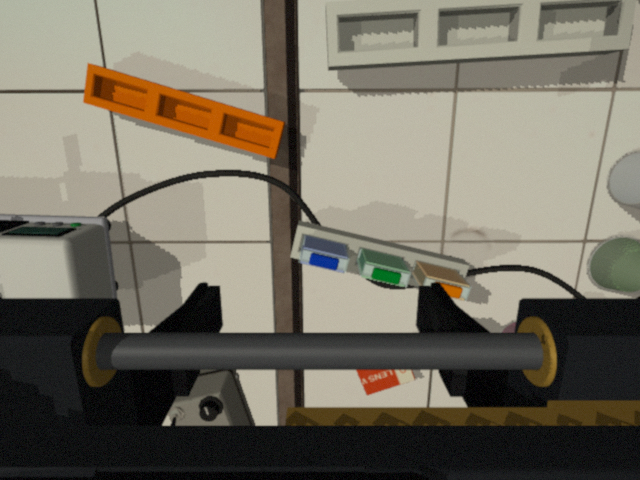

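The wrist view confirms it: green stopper at (386,275), between blue (323,261) and amber (453,290), in the small white rack. The orange rack (185,110) and the big white rack (480,30) are empty. Next I go to the photometer.

Request:
play_rows:
  motion:
    - [[0.021,-0.318,-0.001,0,0,0],[0.021,-0.318,-0.001,0,0,0],[0.021,-0.318,-0.001,0,0,0],[0.021,-0.318,-0.001,0,0,0],[0.021,-0.318,-0.001,0,0,0],[0.021,-0.318,-0.001,0,0,0],[0.021,-0.318,-0.001,0,0,0],[0.021,-0.318,-0.001,0,0,0]]

```text
time_s: 2.95
position: [0.4208, -0.1321, 0.2601]
tcp_rot: [[-1.0, -0.001, 0.001], [-0.001, 1.0, -0.001], [-0.001, -0.001, -1.0]]
force: [0.6, -0.2, -0.1]
opening: 0.998
grasp_force: 0.0
```

Request:
play_rows:
  motion:
    - [[0,0,0,0,0,0],[0,0,0,0,0,0]]

```text
time_s: 3.12
position: [0.4207, -0.13, 0.2597]
tcp_rot: [[-1.0, 0.001, -0.0], [0.001, 1.0, 0.001], [0.0, 0.001, -1.0]]
force: [-1.0, -0.1, -0.5]
opening: 0.999
grasp_force: 0.0
```

Run:
```python
from h import *
print(bot.read_state()['position'])
c=cap('wrist','w2.png')
for k in ('photometer','cover_handle'):
    for r in finder.recognise('wrist',k)[:2]: print(k,round(r['confidence'],2),np.array(r['at']),proj(c,r['at'])[0].round())
# stoppers in the top picture and the earlier wrist picture
t=cap('top','top1.png')
hsv=cv2.cvtColor(t['frame'],cv2.COLOR_RGB2HSV)
for n,(a,b) in dict(amber=(8,22),green=(50,75),blue=(105,125)).items():
    m=cv2.inRange(hsv,(a,150,40),(b,255,255))
    k,l,st,ce=cv2.connectedComponentsWithStats(m)
    for i in range(1,k):
        if st[i,4]>25: print(n,st[i],ce[i],onz(t,ce[i],0.069)[0])
```

```text
[ 0.4207 -0.13    0.2597]
photometer 0.56 [ 0.47   -0.1335  0.0826] [316. 276.]
photometer 0.42 [ 0.483  -0.1397  0.0875] [309. 292.]
cover_handle 0.9 [ 0.4806 -0.1387  0.0886] [310. 290.]
amber [229 217  12   7  51] [234.1765 219.9608] [0.5109 0.3008 0.069 ]
amber [ 302  272   78   37 1156] [340.2785 289.8322] [0.3538 0.064  0.069 ]
green [254 223  11   6  47] [259.0638 225.6383] [0.4975 0.2445 0.069 ]
blue [119  67  25  29 184] [130.0924  81.3261] [0.8454 0.5558 0.069 ]
blue [139  72   8  19  56] [143.9464  80.8929] [0.8459 0.5227 0.069 ]
blue [596 158   9   9  55] [600.0182 162.0727] [ 0.6368 -0.5195  0.069 ]
blue [615 174  10   9  59] [619.2034 177.8814] [ 0.6    -0.5587  0.069 ]
blue [583 213  19  35 285] [591.6596 230.3754] [ 0.4819 -0.4886  0.069 ]
blue [279 229  11   6  47] [284.0638 231.6383] [0.4836 0.1883 0.069 ]
```

View pics/w2.png

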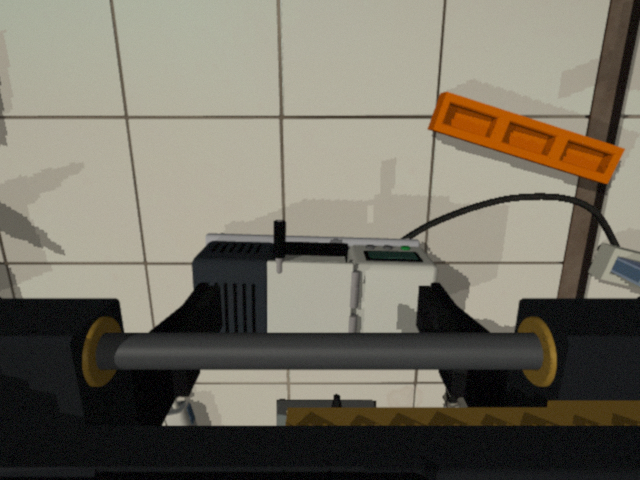

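Run:
```python
import cv2
i=cv2.imread('pics/w2.png')[210:340,185:445]
cv2.imwrite('pics/w2c.png',cv2.resize(cv2.convertScaleAbs(i,alpha=1.6,beta=15),None,fx=3,fy=3,interpolation=cv2.INTER_NEAREST))
```

```text
(no output)
```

View pics/w2c.png

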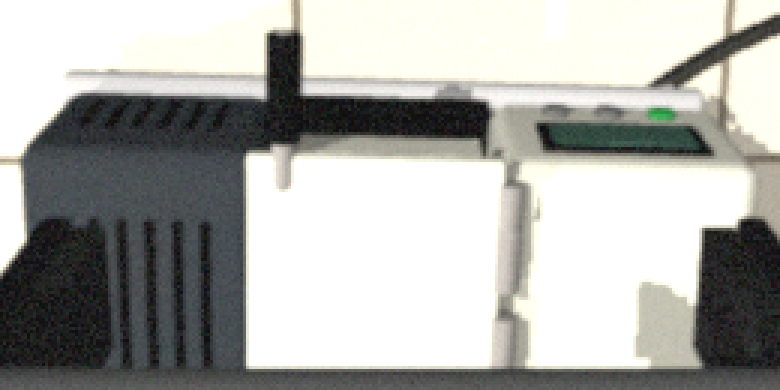

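```bash
cat > fit.py <<'E'
from h import *
from scipy.optimize import least_squares
def w(q,P):
    a=q[2];P=np.atleast_2d(np.array(P,float))
    return np.c_[q[0]+np.cos(a)*P[:,0]-np.sin(a)*P[:,1],q[1]+np.sin(a)*P[:,0]+np.cos(a)*P[:,1],P[:,2]]
def rackcells(uv,c):
    pass
E
python3 - <<'E'
from fit import *
c=cap('wrist')
L=np.array([[-46,-108,22],[-46,108,22],[-42,-104,84],[-42,110,84]])/1000
U=np.array([[68,73],[702,92],[22,157],[752,168]])/3+[185,210]
f=lambda q:(proj(c,w(q,L))-U).ravel()
r=least_squares(f,[0.49,-0.14,0]);q=r.x;print('photometer',q[:2],np.degrees(q[2]),f(q))
tip=onz(c,[[279.5,220.5],[279.5,254]],0.088);print('handle ends',tip)
a=q[2];Rt=np.array([[np.cos(a),np.sin(a)],[-np.sin(a),np.cos(a)]])
print('local',(tip[:,:2]-q[:2])@Rt.T)
# top picture check
t=cap('top');print(proj(t,w(q,np.r_[L,[[-.062,-.027,.088]]])))
h=w(q,[[-.062,-.027,.088]])[0];print('handle',h);mv([h[0],h[1],0.150],90+np.degrees(a))
E
```

```text
photometer [ 0.4996 -0.1362] -1.2338203195164896 [-3.5178  2.1392  1.7545  0.5821 -3.279  -1.5026  4.8136  0.2637]
handle ends [[ 0.4191 -0.1612  0.088 ]
 [ 0.4478 -0.162   0.088 ]]
local [[-0.0799 -0.0267]
 [-0.0512 -0.0268]]
[[473.6861 247.6568]
 [379.279  246.1849]
 [479.956  242.0719]
 [380.9899 240.5612]
 [444.7901 250.4288]]
handle [ 0.437  -0.1619  0.088 ]
t 3.4167 shift [-0.0164 -0.0333  0.1097] turn [ 0.0222 -0.017   1.3871]
```

The handle's black sleeve shows at crop (283,31–135), and the photometer yaw is about -1°. The handle's middle is near (0.437, -0.162, 0.088). I'm going down to grip it.

Request:
play_rows:
  motion:
    - [[-0.008,-0.017,0.04,0,0,1.4],[-0.016,-0.033,0.08,0,0,1.4],[-0.0165,-0.0325,0.11,0,0,1.4],[-0.0165,-0.0325,0.14,0,0,1.4],[-0.0165,-0.0325,0.16,0,0,1.4],[-0.0165,-0.0325,0.173,0,0,1.4],[-0.0165,-0.0325,0.173,0,0,1.4],[-0.0165,-0.0325,0.173,0,0,1.4]]
  fingers: 0.04

```text
time_s: 4.08
position: [0.437, -0.162, 0.0864]
tcp_rot: [[-1.0, 0.023, -0.001], [0.023, 1.0, 0.001], [0.001, 0.001, -1.0]]
force: [0.2, 0.6, 0.0]
opening: 0.504
grasp_force: 0.0
```

Request:
play_rows:
  motion:
    - [[0,0,0,0,0,0],[0,0,0,0,0,0],[0,0,0,0,0,0],[0,0,0,0,0,0],[0,0,0,0,0,0],[0,0,0,0,0,0]]
  fingers: 0.0

```text
time_s: 4.58
position: [0.4373, -0.1628, 0.0873]
tcp_rot: [[-1.0, 0.025, 0.001], [0.025, 1.0, -0.0], [-0.001, -0.0, -1.0]]
force: [0.9, 0.4, 2.6]
opening: 0.101
grasp_force: 30.0
```

Run:
```python
from fit import *
s=bot.read_state();print({k:s[k] for k in ('time_s','position','opening','grasp_force','force','moment')})
R=np.array(s['tcp_rot']);a=np.radians(-1.2)
yv=np.array([-np.sin(a),np.cos(a),0])
for th in np.radians([8,18,28,40,52,64,76,88,100,112,124,136,148,158,166,172]):
    print(np.degrees(th).round(),R.T@(0.064*((1-np.cos(th))*yv+np.array([0,0,np.sin(th)]))))
```

```text
{'time_s': 4.5833, 'position': array([ 0.4373, -0.1628,  0.0873]), 'opening': 0.10088515830574778, 'grasp_force': 30.038171410560608, 'force': array([0.8753, 0.4348, 2.5552]), 'moment': array([ 0.1321, -0.1794, -0.0523])}
8.0 [-0.      0.0006 -0.0089]
18.0 [-0.      0.0031 -0.0198]
28.0 [ 0.      0.0075 -0.03  ]
40.0 [ 0.      0.015  -0.0411]
52.0 [ 0.0001  0.0246 -0.0504]
64.0 [ 0.0001  0.0359 -0.0575]
76.0 [ 0.0001  0.0485 -0.0621]
88.0 [ 0.0002  0.0618 -0.064 ]
100.0 [ 0.0003  0.0751 -0.063 ]
112.0 [ 0.0003  0.088  -0.0593]
124.0 [ 0.0004  0.0998 -0.0531]
136.0 [ 0.0004  0.11   -0.0445]
148.0 [ 0.0005  0.1183 -0.0339]
158.0 [ 0.0005  0.1233 -0.024 ]
166.0 [ 0.0005  0.1261 -0.0155]
172.0 [ 0.0005  0.1274 -0.0089]
```

The sleeve is held at about 9 mm opening and 30 N. I'm swinging it along the arc.

Request:
play_rows:
  motion:
    - [[0,0.0006,-0.0089,0,0,0],[0,0.0031,-0.0198,0,0,0],[0,0.0075,-0.03,0,0,0],[0,0.015,-0.0411,0,0,0],[0,0.0246,-0.0504,0,0,0],[0,0.0359,-0.0575,0,0,0],[0,0.0485,-0.0621,0,0,0],[0,0.0618,-0.064,0,0,0]]

```text
time_s: 5.25
position: [0.4398, -0.1033, 0.1539]
tcp_rot: [[-1.0, 0.023, 0.004], [0.023, 1.0, -0.006], [-0.004, -0.006, -1.0]]
force: [-1.3, -5.0, 2.2]
opening: 0.101
grasp_force: 30.0
```

Request:
play_rows:
  motion:
    - [[0,0.0133,0.001,0,0,0],[0,0.0262,0.0047,0,0,0],[0,0.038,0.0109,0,0,0],[0,0.0482,0.0195,0,0,0],[0,0.0565,0.0301,0,0,0],[0,0.0615,0.04,0,0,0],[0,0.0643,0.0485,0,0,0],[0,0.0656,0.0551,0,0,0]]

```text
time_s: 5.92
position: [0.4421, -0.0356, 0.0962]
tcp_rot: [[-1.0, 0.024, 0.005], [0.024, 1.0, -0.001], [-0.005, -0.001, -1.0]]
force: [4.1, 0.0, 3.0]
opening: 0.102
grasp_force: 30.0
```

Request:
play_rows:
  motion:
    - [[0,0.0003,0.004,0,0,0],[0,0.0003,0.004,0,0,0]]

```text
time_s: 6.08
position: [0.4421, -0.0352, 0.0916]
tcp_rot: [[-1.0, 0.026, 0.004], [0.026, 1.0, 0.0], [-0.004, 0.0, -1.0]]
force: [5.6, 4.1, 2.1]
opening: 0.107
grasp_force: 30.0
```

Request:
play_rows:
  motion:
    - [[0,0.0003,0.004,0,0,0],[0,0.0003,0.004,0,0,0],[0,0.0003,0.004,0,0,0],[0,0.0003,-0.02,0,0,0],[0,0,-0.06,0,0,0],[0,0,-0.1,0,0,0],[0,0,-0.14,0,0,0],[0,-0.03,-0.165,0,0,0]]
  fingers: 0.07

```text
time_s: 6.75
position: [0.4383, -0.062, 0.2598]
tcp_rot: [[-1.0, 0.02, 0.001], [0.02, 1.0, 0.002], [-0.0, 0.002, -1.0]]
force: [0.6, -0.2, -1.0]
opening: 0.623
grasp_force: 0.0
```

Request:
play_rows:
  motion:
    - [[0.03,-0.03,0,0,0,0],[0.04,-0.06,0,0,0,0],[0.04,-0.06,0,0,0,0],[0.04,-0.06,0,0,0,0]]

```text
time_s: 7.08
position: [0.3966, -0.125, 0.2566]
tcp_rot: [[-1.0, 0.029, -0.001], [0.029, 1.0, 0.001], [0.001, 0.001, -1.0]]
force: [0.5, 0.7, 0.4]
opening: 0.797
grasp_force: 0.0
```

Run:
```python
from fit import *
s=bot.read_state();print(s['time_s'],s['position'],s['force'])
c=cap('wrist','w3.png');np.savez('w3.npz',K=c['camera_matrix'],R=c['R'],t=c['t'],k1=c['k1'])
i=cv2.imread('pics/w3.png')
cv2.imwrite('pics/w3c.png',cv2.resize(cv2.convertScaleAbs(i[190:340,170:470],alpha=1.6,beta=15),None,fx=2.6,fy=2.6,interpolation=cv2.INTER_NEAREST))
for r in finder.recognise('wrist','cover')[:2]+finder.recognise('wrist','cover_handle')[:2]:print(r['confidence'],r['at'])
```

```text
7.0833 [ 0.3966 -0.125   0.2566] [0.488  0.736  0.4415]
0.9 [0.4804, -0.073, 0.0897]
0.4 [0.4695, -0.1196, 0.0602]
0.72 [0.4836, -0.074, 0.0918]
0.51 [0.4661, -0.1228, 0.059]
```

View pics/w3c.png

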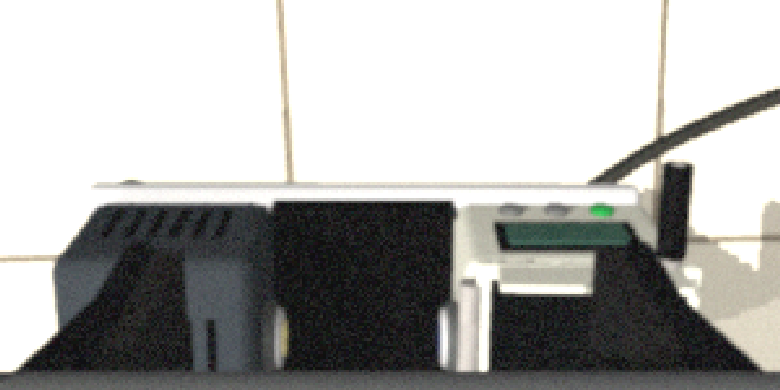

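The cover is folded over, with the handle now at the right (675,210), and the bay is open with lens barrels at (278,335) and (447,335). Before turning the gripper crosswise over the bay I'll check how far behind it the microscope stands.

Run:
```python
from fit import *
i=cv2.imread('pics/top1.png')[0:270,350:530]
t=cap('top','top2.png');sc=cap('scene','s2.png')
i=cv2.imread('pics/top2.png')[0:270,350:530];j=cv2.imread('pics/s2.png')[70:270,270:460]
o=np.zeros((540,800,3),np.uint8);o[:,:360]=cv2.resize(i,(360,540));o[:400,370:750]=cv2.resize(j,(380,400))
cv2.imwrite('pics/m.png',cv2.convertScaleAbs(o,alpha=1.4,beta=10))
print(onz(sc,[[345,222],[310,210]],0))
mv([0.44,0.2,0.26],0)
```

```text
[[ 0.6942 -0.1082 -0.    ]
 [ 0.8242 -0.0714  0.    ]]
t 7.3333 shift [-0.0346  0.324  -0.0035] turn [-0.0101 -0.0937 88.696 ]
```

View pics/m.png

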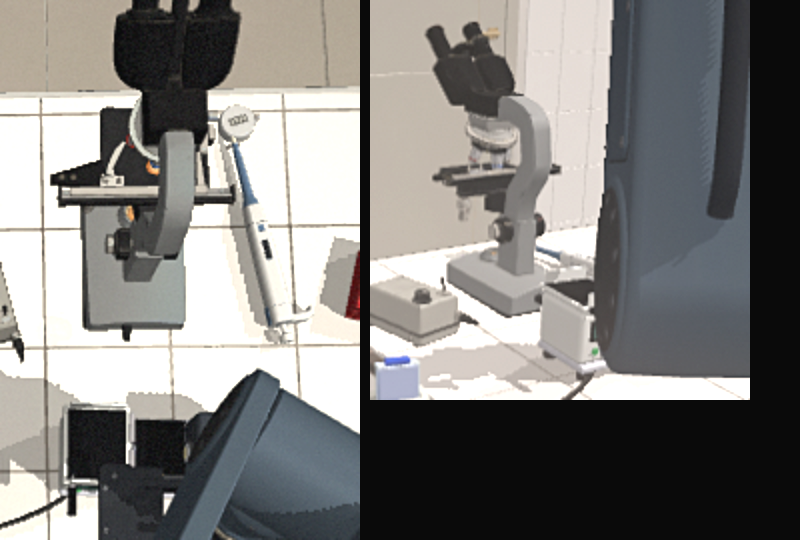

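The microscope's base stops around x≈0.63, behind the photometer, so there is room. Moving to above the green cell with the jaw turned.

Request:
play_rows:
  motion:
    - [[-0.035,0.324,-0.0035,0,0,102],[-0.035,0.324,-0.0035,0,0,102],[-0.035,0.324,-0.0035,0,0,102],[-0.035,0.324,-0.0035,0,0,102],[-0.035,0.324,-0.0035,0,0,102],[-0.035,0.324,-0.0035,0,0,102],[-0.035,0.324,-0.0035,0,0,102],[-0.035,0.324,-0.0035,0,0,102]]
  fingers: 0.05

```text
time_s: 8.0
position: [0.4343, 0.1479, 0.2594]
tcp_rot: [[-0.664, 0.747, -0.001], [0.747, 0.664, -0.0], [0.0, -0.001, -1.0]]
force: [0.2, -0.7, 0.4]
opening: 0.576
grasp_force: 0.0
```

Run:
```python
from h import *
print(bot.read_state()['position'],bot.read_state()['joint_positions']);mv([0.497,0.2445,0.2],-13.64)
```

```text
[0.4343 0.1479 0.2594] [  4.8072  15.8421 103.6244  -0.0045  60.578  -36.831 ]
t 8.0 shift [0.0305 0.1111 0.0593] turn [-0.0465 -0.0034 55.2804]
```

Request:
play_rows:
  motion:
    - [[0.03,0.111,0.059,0,0,55.3],[0.03,0.111,0.059,0,0,55.3],[0.03,0.111,0.059,0,0,55.3],[0.03,0.111,0.059,0,0,55.3],[0.03,0.111,0.059,0,0,55.3],[0.03,0.111,0.059,0,0,55.3],[0.03,0.111,0.059,0,0,55.3],[0.03,0.111,0.059,0,0,55.3]]

```text
time_s: 8.67
position: [0.4967, 0.2429, 0.1998]
tcp_rot: [[0.236, 0.972, -0.002], [0.972, -0.236, -0.0], [-0.001, -0.002, -1.0]]
force: [0.2, -0.7, -0.4]
opening: 0.571
grasp_force: 0.0
```

Request:
play_rows:
  motion:
    - [[0,0,0,0,0,0],[0,0,0,0,0,0],[0,0,0,0,0,0]]

```text
time_s: 8.92
position: [0.4972, 0.2421, 0.2004]
tcp_rot: [[0.23, 0.973, -0.001], [0.973, -0.23, -0.0], [-0.0, -0.001, -1.0]]
force: [-0.4, 0.1, -0.0]
opening: 0.578
grasp_force: 0.0
```

Run:
```python
from h import *
s=bot.read_state();print(s['time_s'],s['position'],s['tcp_rot'])
c=cap('wrist','w4.png');hsv=cv2.cvtColor(c['frame'],cv2.COLOR_RGB2HSV)
C={}
for n,(a,b) in dict(amber=(8,22),green=(50,75),blue=(105,125)).items():
    m=cv2.inRange(hsv,(a,150,40),(b,255,255))
    k,l,st,ce=cv2.connectedComponentsWithStats(m)
    for i in range(1,k):
        if st[i,4]>60:
            r=cv2.minAreaRect(np.argwhere(l==i)[:,::-1].astype(np.float32))
            print(n,st[i],ce[i],onz(c,ce[i],0.069)[0],r)
mv([0.4973,0.2445,0.057],-13.64)
i=cv2.imread('pics/w4.png')[130:340,200:450]
cv2.imwrite('pics/w4c.png',cv2.resize(cv2.convertScaleAbs(i,alpha=1.5,beta=10),None,fx=2.8,fy=2.8,interpolation=cv2.INTER_NEAREST))
```

```text
8.9167 [0.4972 0.2421 0.2004] [[ 0.2301  0.9732 -0.0006]
 [ 0.9732 -0.2301 -0.0001]
 [-0.0003 -0.0005 -1.    ]]
amber [314 131  16  38 599] [321.4391 149.3639] [0.5133 0.2999 0.069 ] ((321.5, 149.5), (37.0, 15.0), 90.0)
amber [173 316  25  71 837] [182.098  351.5556] [0.3711 0.1742 0.069 ] ((184.2224884033203, 351.1260070800781), (22.54947280883789, 70.47013854980469), 4.184916019439697)
amber [441 316  25  71 855] [455.7719 351.6877] [0.5803 0.1245 0.069 ] ((453.61773681640625, 351.0452575683594), (70.36905670166016, 23.149066925048828), 87.0643310546875)
amber [ 186  396  443   30 8848] [418.2983 414.6704] [0.542  0.0728 0.069 ] ((407.0, 410.5), (442.0, 29.0), 0.0)
green [314 215  14  34 465] [320.4882 231.7484] [0.4994 0.244  0.069 ] ((320.5, 231.5), (33.0, 13.0), 90.0)
blue [313 290  14  31 417] [319.5156 305.458 ] [0.4853 0.1879 0.069 ] ((319.5, 305.0), (30.0, 13.0), 90.0)
t 8.9667 shift [ 0.0025 -0.0005  0.1434] turn [-0.0227  0.0127  0.2922]
```

View pics/w4c.png

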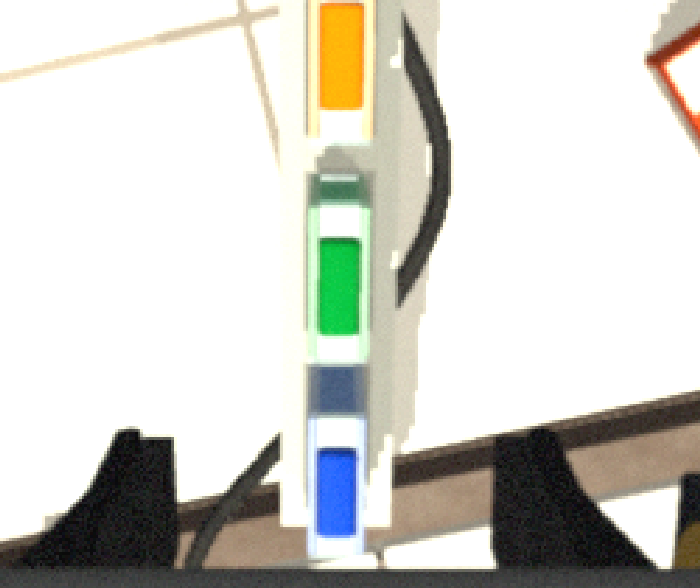

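The green cell's stopper is at crop (340,287), centred between the fingers at (175) and (493), and the rack axis runs vertical. Descending and gripping.

Request:
play_rows:
  motion:
    - [[0.0024,0.0008,0.02,0,0,0.55],[0.0024,0.0008,0.05,0,0,0.55],[0.0024,0.0008,0.08,0,0,0.55],[0.0024,0.0008,0.11,0,0,0.55],[0.0024,0.0008,0.13,0,0,0.55],[0.0024,0.0008,0.143,0,0,0.55],[0.0024,0.0008,0.143,0,0,0.55],[0.0024,0.0008,0.143,0,0,0.55]]

```text
time_s: 9.63
position: [0.4986, 0.2436, 0.0571]
tcp_rot: [[0.242, 0.97, -0.002], [0.97, -0.242, -0.0], [-0.001, -0.001, -1.0]]
force: [1.3, -0.5, 0.2]
opening: 0.579
grasp_force: 0.0
```

Run:
```python
from h import *
mv([0.4985,0.2443,0.057],-13.9)
```

```text
t 9.6333 shift [ 0.0007 -0.0003  0.0001] turn [-0.0826  0.0408 -0.102 ]
```

Request:
play_rows:
  motion:
    - [[0,0,0,0,0,0],[0,0,0,0,0,0],[0,0,0,0,0,0],[0,0,0,0,0,0],[0,0,0,0,0,0],[0,0,0,0,0,0],[0,0,0,0,0,0],[0,0,0,0,0,0]]
  fingers: 0.0

```text
time_s: 10.3
position: [0.4991, 0.2437, 0.058]
tcp_rot: [[0.243, 0.97, 0.001], [0.97, -0.243, 0.0], [0.0, 0.0, -1.0]]
force: [-0.6, 0.4, 3.7]
opening: 0.181
grasp_force: 30.0
```

Request:
play_rows:
  motion:
    - [[0,0,-0.005,0,0,0],[0,0,-0.015,0,0,0],[0,0,-0.03,0,0,0],[0,0,-0.05,0,0,0],[0,0,-0.08,0,0,0],[0,0,-0.115,0,0,0],[0,0,-0.15,0,0,0],[0,0,-0.165,0,0,0]]

```text
time_s: 10.97
position: [0.5009, 0.2443, 0.2279]
tcp_rot: [[0.242, 0.97, 0.008], [0.97, -0.242, 0.002], [0.004, 0.007, -1.0]]
force: [0.7, -0.0, -0.2]
opening: 0.18
grasp_force: 30.0
```

Run:
```python
from h import *
s=bot.read_state();print(s['force'],s['opening'])
mv([0.49,-0.24,0.25],-1.8)
```

```text
[ 0.6652 -0.0258 -0.2492] 0.18015814536245225
t 10.9667 shift [-0.4724  0.107  -0.0232] turn [  0.4274  -0.18   -12.2269]
```

Request:
play_rows:
  motion:
    - [[-0.485,0.107,-0.022,0,0,-12.1],[-0.485,0.107,-0.022,0,0,-12.1],[-0.485,0.107,-0.022,0,0,-12.1],[-0.485,0.107,-0.022,0,0,-12.1],[-0.485,0.107,-0.022,0,0,-12.1],[-0.485,0.107,-0.022,0,0,-12.1],[-0.485,0.107,-0.022,0,0,-12.1],[-0.485,0.107,-0.022,0,0,-12.1]]

```text
time_s: 11.63
position: [0.4891, -0.0875, 0.2381]
tcp_rot: [[0.034, 0.999, 0.001], [0.999, -0.034, -0.0], [-0.0, 0.001, -1.0]]
force: [0.5, -0.7, -0.2]
opening: 0.188
grasp_force: 30.0
```

Run:
```python
from h import *
print(bot.read_state()['position']);mv([0.49,-0.25,0.25],-1.8)
```

```text
[ 0.4891 -0.0875  0.2381]
t 11.6333 shift [-0.1624  0.0064 -0.0119] turn [ 0.0359  0.0076 -0.1348]
```

Request:
play_rows:
  motion:
    - [[-0.04,0.003,-0.012,0,0,0],[-0.08,0.005,-0.012,0,0,0],[-0.12,0.006,-0.012,0,0,0],[-0.15,0.006,-0.012,0,0,0],[-0.16,0.006,-0.012,0,0,0],[-0.16,0.006,-0.012,0,0,0],[-0.16,0.006,-0.012,0,0,0],[-0.16,0.006,-0.012,0,0,0]]

```text
time_s: 12.3
position: [0.4899, -0.2439, 0.2492]
tcp_rot: [[0.033, 0.999, -0.001], [0.999, -0.033, 0.002], [0.002, -0.001, -1.0]]
force: [-0.5, 1.1, -0.2]
opening: 0.182
grasp_force: 30.0
```

Run:
```python
from fit import *
s=bot.read_state();print(s['time_s'],s['position'],s['tcp_rot'])
c=cap('wrist','w5.png');np.savez('w5.npz',camera_matrix=c['camera_matrix'],R=c['R'],t=c['t'],k1=c['k1'],p=s['position'],T=s['tcp_rot'])
i=cv2.imread('pics/w5.png')[0:330,160:480]
cv2.imwrite('pics/w5c.png',cv2.resize(cv2.convertScaleAbs(i,alpha=1.6,beta=15),None,fx=1.8,fy=1.8,interpolation=cv2.INTER_CUBIC))
hsv=cv2.cvtColor(c['frame'],cv2.COLOR_RGB2HSV)
m=cv2.inRange(hsv,(50,150,40),(75,255,255));k,l,st,ce=cv2.connectedComponentsWithStats(m)
for i in range(1,k):
    if st[i,4]>60: print(st[i],ce[i])
g=c['frame'].astype(int)
for r in (100,200,): print(r,g[r,200:460,1][::4])
```

```text
12.3 [ 0.4899 -0.2439  0.2492] [[ 0.0328  0.9995 -0.001 ]
 [ 0.9995 -0.0328  0.0016]
 [ 0.0016 -0.001  -1.    ]]
[305 303  28  30 802] [318.9688 317.6172]
100 [226 228 228 228 227 228 228 229 228 227 211 213 212 212 212 211 213 212
 198 103  12   6  22  13  22  19  18  18   9   4  11  16  19  14  12   8
  16  23  14  12  16  13   4  17 124 154 157 154 157 156 153 156 153 166
 225 227 226 225 225 227 226 226 225 227 226]
200 [230 231 230 231 230 230 232 230 230 231 229 230 231 230 229 228 230 229
 206  55  65  66  65  65  63  66  63  63  61  63  61  60  63  59  57  62
  64  61  62  60  60  60  59  59  45 226 227 226 228 227 228 229 229 227
 226 227 229 227 226 229 227 228 227 228 226]
```

View pics/w5c.png

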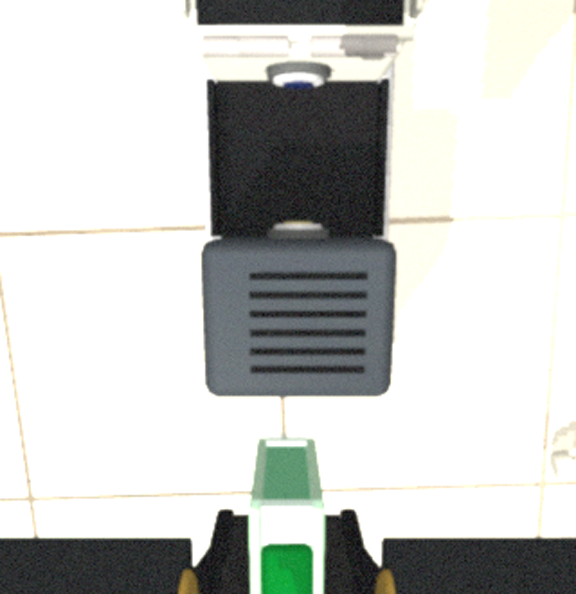

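```bash
cat > m.py <<'E'
from fit import *
d=dict(np.load('w5.npz'));g=cv2.imread('pics/w5.png')[:,:,1].astype(float)
def cross(line,lo,hi,th=140):
    for k in range(lo,hi):
        a,b=line[k]-th,line[k+1]-th
        if a*b<0: return k+a/(a-b)
uv=[];W=[]
for r in range(145,211,5):
    l=cross(g[r],255,300);x=cross(g[r],360,400)
    P=onz(d,[[l,r],[x,r]],.084);W.append(P)
W=np.array(W)[:,:,:2];print('width',np.linalg.norm(W[:,1]-W[:,0],axis=1)[::4])
mid=W.mean(1);f=np.polyfit(mid[:,1],mid[:,0],1);L=np.polyfit(W[:,0,1],W[:,0,0],1)[0],np.polyfit(W[:,1,1],W[:,1,0],1)[0]
print('yaw',-np.degrees(np.arctan([f[0],*L])))
# lamp head rear end
e=[onz(d,[[u,cross(g[:,u],205,235)]],.084)[0] for u in range(300,350,10)];e=np.mean(e,0)
print('rear end y',e,'-> oy',e[1]+.104)
print('centre x at bay',np.polyval(f,-.1375))
for n,p in dict(det=(298,77),lamp=(299,229)).items(): pass
p=d['p'];T=d['T']
print('barrel mid x',onz(d,[[299/1.8+160,70/1.8],[298.5/1.8+160,232/1.8]],.070))
# cell in the tool frame
for x in (.020,.022,.024): print(x,proj(d,[p+T@np.array([x,0,z]) for z in (-.007,.043)]).round(1).tolist())
E
python3 m.py
```

```text
width [0.0828 0.083  0.0829 0.0821]
yaw [-2.3304 -1.7172 -2.9435]
rear end y [nan nan nan] -> oy nan
centre x at bay 0.499421211266903
barrel mid x [[ 0.5001 -0.1073  0.07  ]
 [ 0.498  -0.1712  0.07  ]]
0.02 [[317.4, 282.4], [317.8, 243.6]]
0.022 [[317.4, 277.4], [317.8, 239.7]]
0.024 [[317.4, 272.3], [317.8, 235.8]]
```

The lamp head is at crop (203–396, 240–395). The barrels are centred at x≈298 and the held cell at x≈288, so the bay is about 9 mm further +x. The target TCP is (0.4985, -0.1377, 0.0817). I'll hover over the bay first.

Run:
```python
from h import *
mv([0.4985,-0.1377,0.2],-2.0)
```

```text
t 12.35 shift [0.1061 0.0051 0.0494] turn [-0.0494 -0.0732  0.165 ]
```

Request:
play_rows:
  motion:
    - [[0.03,0.005,0,0,0,0],[0.06,0.005,0,0,0,0],[0.09,0.005,0.01,0,0,0],[0.106,0.005,0.03,0,0,0],[0.106,0.005,0.049,0,0,0],[0.106,0.005,0.049,0,0,0],[0.106,0.005,0.049,0,0,0],[0.106,0.005,0.049,0,0,0]]

```text
time_s: 13.02
position: [0.4996, -0.1398, 0.2011]
tcp_rot: [[0.033, 0.999, 0.001], [0.999, -0.033, -0.001], [-0.001, 0.001, -1.0]]
force: [-0.2, -0.2, 0.2]
opening: 0.184
grasp_force: 30.0
```

Run:
```python
from fit import *
print(bot.read_state()['position']);mv([0.4985,-0.1377,0.0817],-2.0)
for i in range(3): cap('top')
print(bot.read_state()['position']);mv([0.4985,-0.1377,0.0817],-2.0)
# green cell in top picture
t=cap('top','top3.png');hsv=cv2.cvtColor(t['frame'],cv2.COLOR_RGB2HSV)
for n in ('top','scene'):
    if n=='scene': cap('scene','s3.png')
    for r in finder.recognise(n,'green_cell')[:2]: print(n,r['confidence'],r['at'])
```

```text
[ 0.4996 -0.1398  0.2011]
t 13.0167 shift [ 0.0021 -0.0014  0.1194] turn [0.0745 0.0391 0.1187]
[ 0.4997 -0.1407  0.2014]
t 13.1667 shift [ 0.0031 -0.0016  0.1197] turn [0.1303 0.0638 0.0309]
```

Request:
play_rows:
  motion:
    - [[0.0025,-0.0013,0.02,0,0,0],[0.0025,-0.0013,0.045,0,0,0],[0.0025,-0.0013,0.065,0,0,0],[0.0025,-0.0013,0.07,0,0,0],[0.0025,-0.0013,0.07,0,0,0],[0.0025,-0.0013,0.07,0,0,0]]

```text
time_s: 13.87
position: [0.4982, -0.1379, 0.1306]
tcp_rot: [[0.034, 0.999, 0.001], [0.999, -0.034, -0.0], [-0.0, 0.001, -1.0]]
force: [1.3, -0.3, -0.8]
opening: 0.18
grasp_force: 30.0
```

Run:
```python
from fit import *
for i in range(6):
    c=cap('wrist','w6.png') if i==5 else cap('top','top4.png') 
    s=bot.read_state();print(s['position'],np.array(s['tcp_rot'])[2])
mv([0.4985,-0.1377,0.0817],-2.0)
i=cv2.imread('pics/w6.png')[60:340,190:450]
cv2.imwrite('pics/w6c.png',cv2.resize(cv2.convertScaleAbs(i,alpha=1.6,beta=25),None,fx=2,fy=2,interpolation=cv2.INTER_CUBIC))
np.savez('w6.npz',camera_matrix=c['camera_matrix'],R=c['R'],t=c['t'],k1=c['k1'],p=s['position'],T=s['tcp_rot'])
```

```text
[ 0.4986 -0.138   0.1311] [-0.0008  0.0018 -1.    ]
[ 0.4987 -0.138   0.1314] [-0.0011  0.0024 -1.    ]
[ 0.4987 -0.138   0.1315] [-0.0012  0.0026 -1.    ]
[ 0.4986 -0.1379  0.1314] [-0.0011  0.0024 -1.    ]
[ 0.4984 -0.1378  0.1313] [-0.001   0.0021 -1.    ]
[ 0.4982 -0.1377  0.1311] [-0.0008  0.0017 -1.    ]
t 14.1667 shift [0.0001 0.0002 0.0494] turn [0.0965 0.0483 0.0631]
```

View pics/w6c.png

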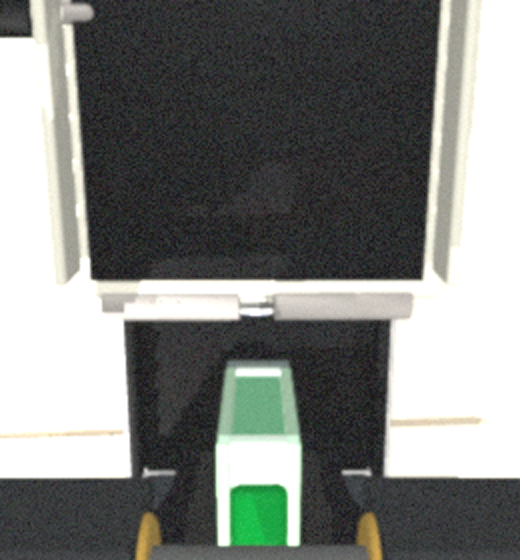

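The held cell at crop x≈258 lies midway in the bay: hinge centre 256, bay floor edges 132/388. I'll check y against the hinge line at crop row 306.

Run:
```python
from fit import *
d=dict(np.load('w6.npz'));p=d['p']
for P in onz(d,[[318,60+r/2] for r in (294,306,318)],.090): print(P)
print('expected hinge y',-.1377+.037, 'x',.4985+.037*np.sin(np.radians(2)))
print(proj(d,[p+d['T']@np.array([.022,0,z]) for z in (-.007,.043)]),'seen', 60+437/2,60+362/2)
```

```text
[ 0.4999 -0.0992  0.09  ]
[ 0.4998 -0.1021  0.09  ]
[ 0.4997 -0.1051  0.09  ]
expected hinge y -0.10069999999999998 x 0.49979128137799256
[[316.9095 277.0032]
 [317.4108 239.4343]] seen 278.5 241.0
```

Everything agrees within about 1 mm, so I'm descending.

Request:
play_rows:
  motion:
    - [[0,0,0.008,0,0,0],[0,0,0.016,0,0,0],[0,0,0.024,0,0,0],[0,0,0.032,0,0,0],[0,0,0.039,0,0,0],[0,0,0.045,0,0,0],[0,0,0.0495,0,0,0],[0,0,0.0495,0,0,0]]

```text
time_s: 14.83
position: [0.4971, -0.1372, 0.0795]
tcp_rot: [[0.034, 0.999, -0.002], [0.999, -0.034, 0.001], [0.001, -0.002, -1.0]]
force: [0.2, 0.4, -1.5]
opening: 0.18
grasp_force: 30.0
```

Request:
play_rows:
  motion:
    - [[0,0,0,0,0,0],[0,0,0,0,0,0],[0,0,0,0,0,0],[0,0,0,0,0,0],[0,0,0,0,0,0],[0,0,0,0,0,0],[0,0,0,0,0,0],[0,0,0,0,0,0]]

```text
time_s: 15.5
position: [0.4978, -0.1375, 0.0808]
tcp_rot: [[0.034, 0.999, 0.0], [0.999, -0.034, -0.0], [-0.0, 0.0, -1.0]]
force: [0.4, -0.8, -0.7]
opening: 0.179
grasp_force: 30.0
```

Run:
```python
from fit import *
for i in range(4):
    c=cap('top','top5.png') if i<3 else cap('scene','s5.png')
    s=bot.read_state();print(s['time_s'],s['position'],s['force'],np.abs(s['qvel']).max())
mv([0.4985,-0.1377,0.0817],-2.0)
for n in ('green_cell','cover_handle','amber_cell','blue_cell'):
    for r in finder.recognise('scene',n)[:1]+finder.recognise('top',n)[:1]: print(n,r['confidence'],r['at'])
c=cap('wrist','w7.png')
a=cv2.imread('pics/s5.png')[170:300,200:480];b=cv2.imread('pics/w7.png')[60:340,190:450]
o=np.zeros((590,800,3),np.uint8);o[:240,:]=cv2.resize(a,(800,371))[60:300];o[250:550,:279]=cv2.resize(b,(279,300))
t=cv2.imread('pics/top5.png')[190:280,370:490];o[250:550,300:700]=cv2.resize(t,(400,300))
cv2.imwrite('pics/f.png',cv2.convertScaleAbs(o,alpha=1.5,beta=15))
```

```text
15.55 [ 0.4978 -0.1375  0.0808] [ 0.0379 -0.2546 -0.5922] 0.14169245833873576
15.6 [ 0.4978 -0.1375  0.0808] [-0.4731 -0.2729 -0.8502] 0.14020711535830335
15.65 [ 0.4978 -0.1375  0.0807] [ 0.4938  0.8964 -0.3666] 0.1602884233442373
15.7 [ 0.4977 -0.1375  0.0807] [ 0.408  -0.0677 -0.5428] 0.0954073401051347
t 15.7 shift [-0.0002  0.0008 -0.001 ] turn [-0.0013  0.0008  0.0648]
cover_handle 0.66 [0.5244, -0.0504, 0.091]
amber_cell 0.84 [0.5071, 0.3025, 0.0491]
amber_cell 0.5 [0.5089, 0.2997, 0.0631]
blue_cell 0.71 [0.4796, 0.1917, 0.051]
blue_cell 0.47 [0.4809, 0.1873, 0.0696]
```

View pics/f.png

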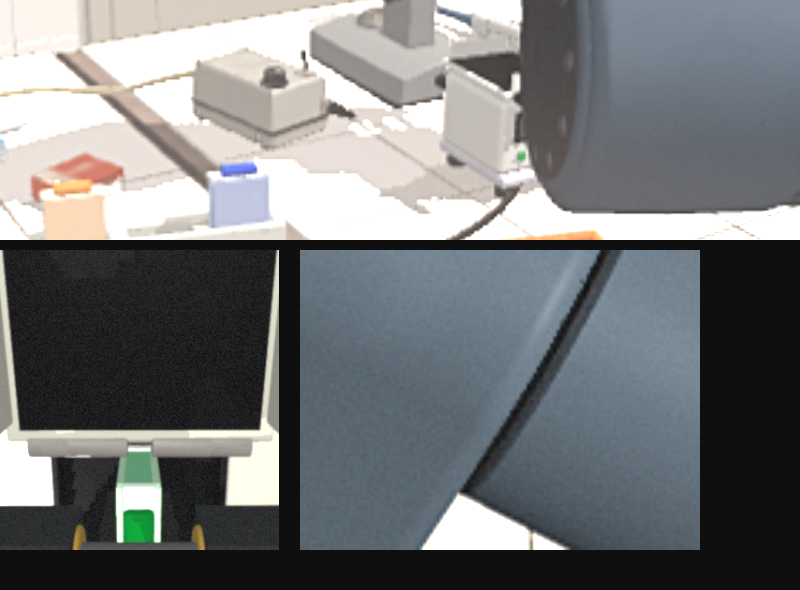

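The wrist view (lower left) shows the cell at x≈139 between bay edges 57 and 229, just under the hinge line and clear of it. The cover is open, and amber and blue are still in the rack. One small nudge (+0.8 mm x and z), then settle and hand in.

Request:
play_rows:
  motion:
    - [[0,0.0004,-0.0004,0,0,0],[0,0.0008,-0.0008,0,0,0],[0,0.0008,-0.0008,0,0,0],[0,0.0008,-0.0008,0,0,0],[0,0.0008,-0.0008,0,0,0],[0,0.0008,-0.0008,0,0,0],[0,0.0008,-0.0008,0,0,0],[0,0.0008,-0.0008,0,0,0]]

```text
time_s: 16.82
position: [0.4985, -0.1375, 0.0815]
tcp_rot: [[0.034, 0.999, -0.0], [0.999, -0.034, 0.0], [0.0, -0.0, -1.0]]
force: [0.7, -0.4, -0.8]
opening: 0.187
grasp_force: 30.0
```

Request:
play_rows:
  motion:
    - [[0,0,0,0,0,0],[0,0,0,0,0,0],[0,0,0,0,0,0],[0,0,0,0,0,0],[0,0,0,0,0,0],[0,0,0,0,0,0],[0,0,0,0,0,0],[0,0,0,0,0,0]]

```text
time_s: 17.48
position: [0.4986, -0.1375, 0.0815]
tcp_rot: [[0.034, 0.999, 0.0], [0.999, -0.034, -0.0], [-0.0, 0.0, -1.0]]
force: [0.6, -0.0, -0.7]
opening: 0.177
grasp_force: 30.0
```

Run:
```python
from h import *
s=bot.read_state();print(s['position'],s['force'],s['grasp_force'])
print(bot.hand_in())
```

```text
[ 0.4986 -0.1375  0.0815] [ 0.6317 -0.0474 -0.7273] 29.999881996773183
the job is handed in; nothing more can be done
None
```

I handed the job in at about 17.5 s, with no verdict reported: the cover is folded over on the detector head, and the green cell is gripped by its frosted faces, held still in the open bay within about 1 mm of the beam's middle by my measurements.

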